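Latch the loading gate of the medicine-cup carrier

ROBOT

A 6-joint arm with a two-finger parallel gripper is mounted at the origin on the work surface. World frame = base frame: x ahead of the robot, y to its left, z up, the work surface at z = 0. Lengths are in mm, angles in rad, forces in N, time in s.
With the tool pointing down it reaches from about 325 to 775 mm from the base axis. Payload 5.5 kg.
Tool frame: the origin (TCP) lies midway between the tips of the shut fingers; the grasp point (between the pads) lies 19 mm behind it; z points along the fingers, y is the line along which they close (so a half turn about z gives the same grasp; the last joint's range is limited). The gripper opens to 88 mm and grips with 3 to 60 N. Pads are 20 mm wide; open, the fingers measure 115 mm over their backs; the gripper's body (75 mm by 178 mm) begins 61 mm behind the grasp point.
Start: joints at [-1.342, 0.091, 1.231, -0, 1.82, -0.057], TCP at [169.154, -575.676, 222.631] pointing down, gripper open.
Joint ranges: [-2.87, 2.87], [-0.86, 2.18], [0.17, 2.46], [-1.51, 4.65], [0.06, 2.69], [-2.65, 2.65]. Speed limits (rad/s): [2.57, 2.57, 3.01, 3.14, 3.14, 3.14].

INTERFACE

Orientations are given as a 3x3 rotation matrix whose columns are the frame's x, y, z axes.
In Python, from station import env, vision gives the robot as it stands.
- The arm moves only by the shell command python3 -m crank 'ROWS' [OPENING] [FORCE]. ROWS is JSON, one flat list of numbers, 4 for each row, row after row: the shift along the tool's x, y, z in cm, then the turn about the tool's z in rad. In form: [x, y, z, twist, x, y, z, twist, ...]. A call has 1 to 20 rows; each row shifts and turns the commanded pose from where the row before left it, along the tool's axes as they then stand; what a row does not reach is not made up. A row lasts 1/8 s, in which the tool goes at most 62.5 mm and 10.7 degrees, less where a joint would pass 70% of its speed; a pose out of reach is approached as far as the arm can. A call is refused whole if a number of a shift passes 6.25 or a number of a turn 0.188, either way. A call with a gripper value outside its range is refused whole. OPENING is the opening, from 0 (shut) to 1 (fully open), set as the call begins (- or left out, the last holds). The fingers move at their own pace and stop on an object; FORCE is the grip in N (left out, the last holds). Time passes only in rows, so rows that do not move let the fingers close. It gives the time, the measured TCP pose, the force, the opening and the grip force at its end, in the units of the state.
- env.read_state(): the state, without advancing time (a new reading comes with each control period).
- vision.capture(name): name is "scene" or "side" or "wrist"; returns the picture (480x640x3 uint8, red, green, blue); there is no depth.
- vision.camera_params(name): a dict with "intrinsics" (3x3 intrinsics, pixels), "origin" and "orientation" of the camera in the world. Camera axes: x right, y up, looking along -z (the intrinsics and any distortion apply to the point x, -y, -z); pixel columns grow to the right and rows downward; lengths in mm; the calibration is good to about 2 mm. A picture is of the moment at which its call begins: read the wrist's pose just before it. camera_params takes no time and is no camera call; for the wrist camera it gives the pose at the moment of the call.
- env.job_done(): hands the job in; it is judged then, once.
The state is a dict: "clock": time; "joint_pos": joint angles; "qd": joint speeds; "joint_torque": joint torques, N m; "ee_pos": TCP position; "ee_rot": TCP orientation; "contact_force": force on the tool from outside, world axes, zero at the start; "ft_torque": the same for the moment, N m; "width": finger opening in mm; "gripper_force": force on a finger pad.
Only numpy, scipy, OpenCV 4.12 (cv2) and the standard library are available. Lean on these libraries where they do the work, as an engineer would, in place of code of your own. Each camera call takes 0.05 s, during which the arm holds its last target. There are 200 camera calls.

TASK

This cup carrier is about to go to the ward, so shut its swing gate and latch it. Lift the latch bar by its ball knob so that it passes over the front lip of the catch, press the gate gently against its rubber buffer until the bar is over the slot, and let the bar drop fully into the catch so that the gate stays shut when you let go. Do not force the catch or the carrier, and leave the cups, medicines and other things on the counter where they are.

Things in the scene. Friction and masses are not known exactly. Their poses are not given: they have to be found in the camera images.
- carrier: The fixed carrier: steel deck 262 x 280 mm with guard rails 100 mm high on three sides and a tray of lidded cups in it; the swing gate closes its fourth side. Origin on the counter under the middle of the gate side; x along the shut gate towards its hinge, +y into the carrier, z up. Carrier, catch and buffer are thin sheet steel and bend if loaded with more than 30 N.
- gate_hinge (a point): Point on the gate's vertical hinge axis at counter height (x = 110 mm, y = 0 of the carrier). Axes as the carrier's. The gate swings out to the carrier's -y side.
- catch_nominal (a point): On the latch post (x = -112 mm of the carrier, 119 mm up), where the catch is nominally centred; axes as the carrier's. The catch is a U-shaped fork open upwards: floor 119 mm up, slot 12 mm wide in y and 16 long in x, between a front lip (-y side) and a back lip, each 4 mm thick, tops 135 mm up. Its bolt holes are slotted: its true y is up to 13 mm either way, unmeasured. Feel for it.
- buffer_nominal (a point): Nominal face of the rubber buffer (68 mm up) behind the gate's free end; it shifts with the catch. The gate meets it with the bar about 4 mm short of mid-slot; it gives 1 mm per 2.2 N: a push of about 10 N at the knob (14 N with the catch set farthest out, to -y) centres the bar over the slot; 5 N less leaves it over the front lip, 5 N more over the back lip. Let go, it pushes the gate back.
- gate (a joint): Gate angle about its vertical hinge, rad: 0 = along the carrier's x axis (nominally shut; truly shut lies within 0.07 either way, as the catch is set), growing as it opens outwards. The gate is 211 mm long from the hinge axis, its top rail 103 mm above the counter; it has slight friction and stays where it is left.
- latch_bar (a joint): Angle of the latch bar about its pivot on the gate, rad, growing as it is lifted: 0 = level, fully down on the catch's floor; -0.08 = hanging on its rest on the gate, outside the catch; about 0.11 = lying on top of a lip; more = clear of it; 0.6 = highest. It falls by its own weight (about 0.17 kg); pressed sideways against the slot's walls it may stick and must be eased down.
- knob (a point): Centre of the ball knob (24 mm across) on top of the latch bar, 28 mm above the bar's middle line, 95 mm from the bar's pivot. The bar: flat steel, 8 mm wide, 12 mm high, above the gate's top rail and in the gate's plane; pivot axis level, square to the gate, 70 mm from the hinge axis, 125 mm above the counter; the free end is 168 mm from the pivot, over the catch.
- med_bottle: Amber medicine bottle, 52 mm across, 105 mm high, near the carrier's latch post: to be left alone. Origin under its middle.
- cup_a: Empty medicine cup, 38 mm across, 42 mm high, on the counter: to be left alone. Origin under its middle.
- cup_b: Another empty medicine cup like cup_a: to be left alone. Origin under its middle.
- carton_a: Medicine carton 55 x 130 x 32 mm lying near the hinge post: to be left alone. Origin under its middle.
- carton_b: Medicine carton 75 x 110 x 25 mm lying to the right: to be left alone. Origin under its middle.
- marker: Black marker pen 125 mm long, lying: to be left alone. Origin under its middle.
- dish: Steel dish 150 mm across, 45 mm high: to be left alone. Origin under its middle.

How it is judged:
By the outcome, as a careful person would: the job done as asked, in the order asked, and still so for the second after the job is handed in, with the robot touching nothing.
It also fails if it takes over 54 s, if anything falls off the work surface, if the arm or the gripper's body presses on something with over 40 N, if the wrist force passes 120 N, or if a joint passes its speed limit or range.

## Working session

There is one attempt and no reset: what is moved stays moved. The work goes in short steps, Python scripts to look and compute and a shell command to move; the robot and the scene stay as the last step left them, time stands still between calls to the robot, and variables do not carry over. Pictures are saved under pics/ and viewed, at most 10 in all, crops included, and the job is handed in when it is done.

```bash
ls; mkdir -p pics
python3 - <<'E'
from station import env, vision
import cv2, numpy as np
s=env.read_state(); print(s['clock'],s['ee_pos'],s['ee_rot'],s['contact_force'],s['width'])
for n in ['scene','side']:
    cv2.imwrite(f'pics/{n}0.png',vision.capture(n)[:,:,::-1])
    p=vision.camera_params(n); print(n,{k:np.round(v,3).tolist() if not isinstance(v,str) else v for k,v in p.items()})
E
```

```text
pics
0.0 [ 169.0816504  -575.36579914  221.49545786] [[ 9.59445106e-01  2.81895217e-01 -4.18596161e-04]
 [ 2.81895490e-01 -9.59443153e-01  1.94132737e-03]
 [ 1.45631681e-04 -1.98059742e-03 -9.99998028e-01]] [ 0.01981503 -0.13845605 -0.4867598 ] 87.64609083787361
scene {'intrinsics': [[475.739, 0.0, 319.244], [0.0, 475.739, 241.047], [0.0, 0.0, 1.0]], 'origin': [812.305, 137.742, 816.385], 'orientation': [[-0.784, -0.546, 0.295], [0.621, -0.678, 0.393], [-0.014, 0.491, 0.871]]}
side {'intrinsics': [[601.447, 0.0, 321.665], [0.0, 601.447, 223.773], [0.0, 0.0, 1.0]], 'origin': [208.104, 715.656, 741.815], 'orientation': [[-0.921, 0.207, -0.329], [-0.389, -0.501, 0.773], [-0.005, 0.84, 0.543]]}
```

View pics/scene0.png

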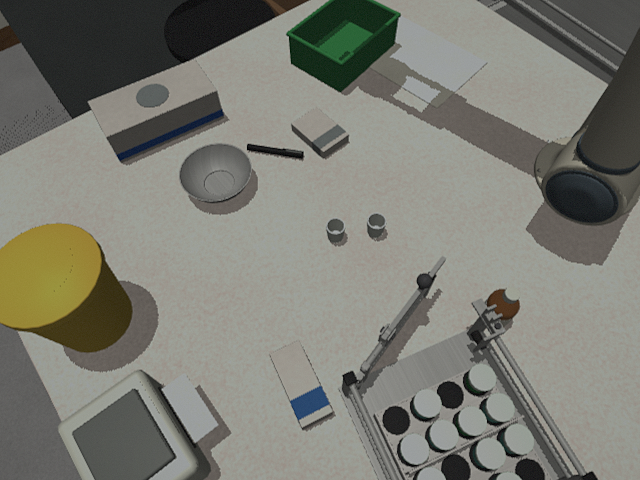

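View pics/side0.png

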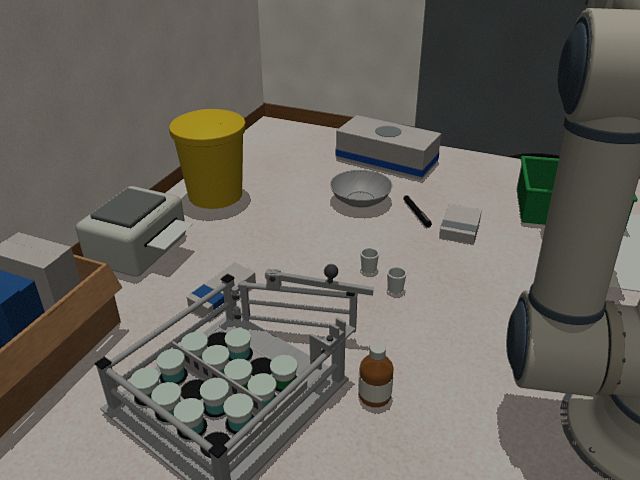

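Scene view: knob at (425,281), hinge post near (350,380), bar end (443,260), catch near (485,322). Side view: knob (331,271), bar end (372,291), catch (338,330). I'll enlarge both before triangulating.

Run:
```python
import cv2, numpy as np
a=cv2.imread('pics/scene0.png')[240:400,330:530]; b=cv2.imread('pics/side0.png')[250:400,215:400]
f=lambda i:cv2.resize(i,(400*2,int(i.shape[0]*800/i.shape[1])),interpolation=cv2.INTER_CUBIC)
x=cv2.resize(a,(400,320),interpolation=cv2.INTER_CUBIC);y=cv2.resize(b,(400,324),interpolation=cv2.INTER_CUBIC)
cv2.imwrite('pics/c1.png',cv2.resize(a,(750,600),interpolation=cv2.INTER_CUBIC));cv2.imwrite('pics/c2.png',cv2.resize(b,(740,600),interpolation=cv2.INTER_CUBIC))
```

```text
(no output)
```

View pics/c1.png

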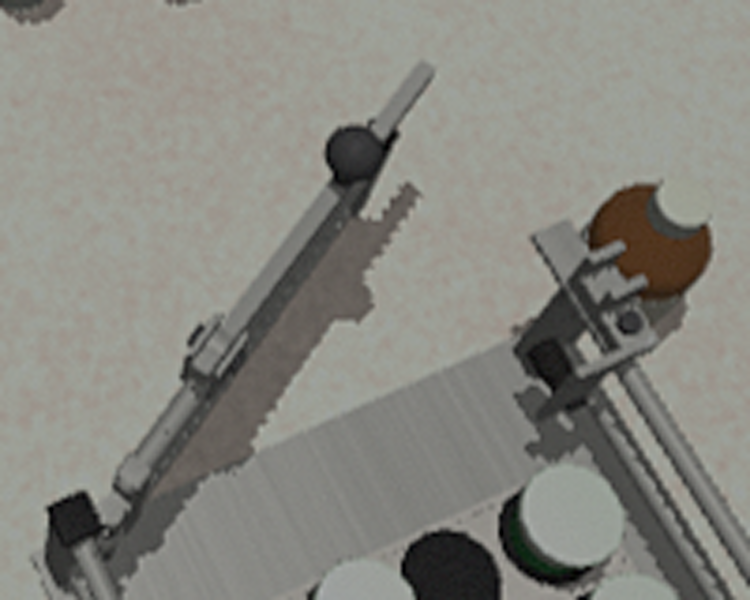

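View pics/c2.png

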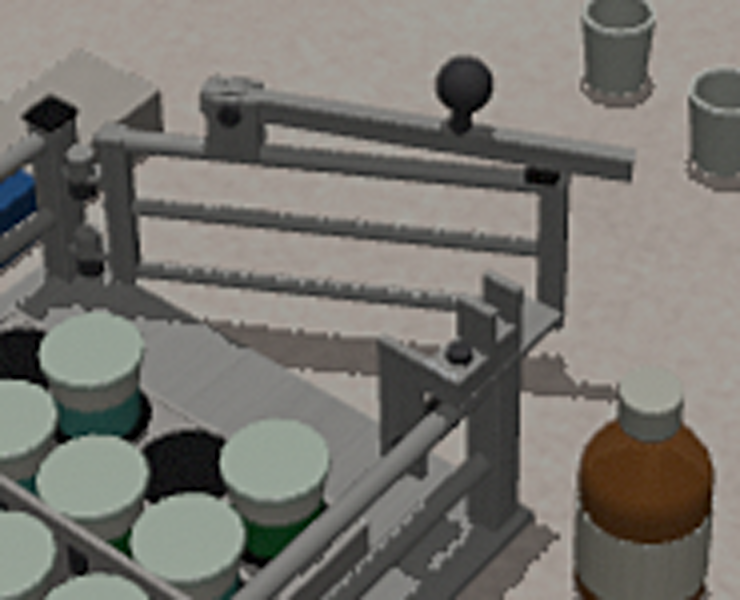

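Crops show the knob, pivot bracket, bar end and both catch lips clearly (c1: knob (354,154), front lip (606,253), back lip (628,288); c2: knob (464,84), front lip (505,283), back (478,308)).

```bash
cat > h.py <<'E'
from station import env, vision
import numpy as np, cv2
def ray(n,uv,p=None):
    p=p or vision.camera_params(n);K=np.array(p['intrinsics']);d=np.linalg.inv(K)@[*uv,1]
    R=np.array(p['orientation']);v=R@(d*[1,-1,-1]);return np.array(p['origin']),v/np.linalg.norm(v)
def tri(rs):
    A=sum(np.eye(3)-np.outer(v,v) for o,v in rs);b=sum((np.eye(3)-np.outer(v,v))@o for o,v in rs)
    x=np.linalg.solve(A,b);return x,max(np.linalg.norm((x-o)-v*((x-o)@v)) for o,v in rs)
def plane(r,z): o,v=r;return o+v*(z-o[2])/v[2]
E
python3 - <<'E'
from h import *
P={'knob':((354,154),(464,84)),'bar_end':((428,66),(632,157)),'brkt_top':((213,340),(232,86)),'front':((606,253),(505,283)),'back':((628,288),(478,308)),'bolt':((630,322),(459,352)),'hpostcap':((73,518),(50,110))}
for k,(a,b) in P.items():
    x,e=tri([ray('scene',(330+a[0]/3.75-.4,240+a[1]/3.75-.4)),ray('side',(215+b[0]/4-.4,250+b[1]/4-.4))]);print(k,x.round(1),round(e,1))
# extra carrier direction: latch-side rail and hinge rail; bottle, cups by base plane
for n,uv in [('side',(376,403)),('side',(369,270)),('side',(396,291))]: print(plane(ray(n,uv),0).round())
E
```

```text
knob [502.1  -9.  145.5] 0.4
bar_end [434.  -25.1 116.8] 0.0
brkt_top [597.3  11.8 131.9] 0.5
front [448.   83.6 133.3] 0.5
back [452.3  99.2 132.7] 0.3
bolt [455.6 108.9 118.3] 0.0
hpostcap [680.1  25.6 104. ] 0.3
[381. 100.   0.]
[ 502. -218.    0.]
[ 432. -175.    0.]
```

```bash
python3 -m crank '[0,0,0,0.062, 1.7,-1.8,0,0, 3.5,-3.7,0,0, 3.5,-3.7,0,0, 3.5,-3.7,0,0, 3.5,-3.7,0,0, 3.5,-3.7,0,0, 3.5,-3.7,0,0, 3.5,-3.7,0,0, 3.5,-3.7,0,0, 3.5,-3.7,0,0, 3.5,-3.7,0,0, 3.5,-3.7,0,0, 3.5,-3.7,0,0, 1.2,-1.2,0,0, 0,0,0,0, 0,0,0,0]' 0.55 10
python3 - <<'E'
from h import *
s=env.read_state();p=vision.camera_params('wrist');im=vision.capture('wrist')
cv2.imwrite('pics/w1.png',im[:,:,::-1]);print(s['ee_pos'],s['ee_rot'].round(3) if hasattr(s['ee_rot'],'round') else s['ee_rot'],s['contact_force'])
R=np.array(p['orientation'])
v=R.T@(np.array([502,-9,145.5])-p['origin']);u=np.array(p['intrinsics'])@(v*[1,-1,-1]);print(u[:2]/u[2])
E
```

```text
clock: 2.22
ee_pos: [501.3, -15.0, 222.6]
ee_rot: [[0.975, 0.221, -0.0], [0.221, -0.975, -0.001], [-0.0, 0.0, -1.0]]
contact_force: [-0.1, -0.2, 0.8]
width: 48.2
gripper_force: 0.0
[501.31134473 -15.00486972 222.61954269] [[ 0.975  0.221 -0.   ]
 [ 0.221 -0.975 -0.001]
 [-0.     0.    -1.   ]] [-0.06694486 -0.17908662  0.77295124]
[305.49510806 243.74510429]
```

View pics/w1.png

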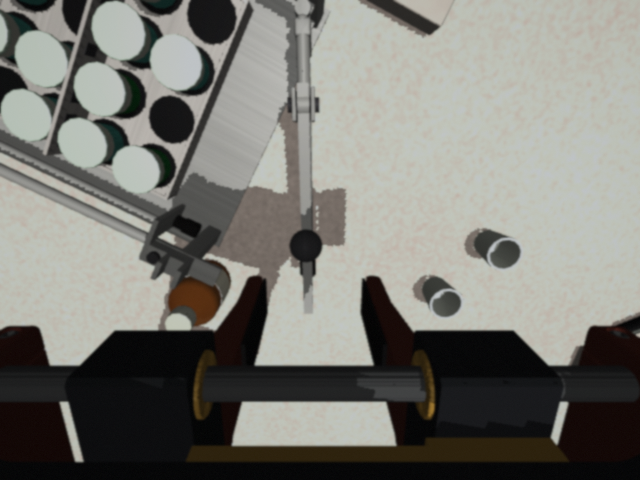

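Wrist view: knob at (305,245), matching the predicted (305.5,243.7); the bar is aligned with the tool x axis. Descend and grip.

```bash
python3 -m crank '[0.2,-0.57,0,0, 0,0,2,0, 0,0,2,0, 0,0,2,0, 0,0,2,0, 0,0,1.6,0, 0,0,0,0, 0,0,0,0]' 0.55 10; python3 -m crank '[0,0,0,0,0,0,0,0,0,0,0,0,0,0,0,0,0,0,0,0,0,0,0,0]' 0 15
```

```text
clock: 3.28
ee_pos: [502.8, -7.9, 127.3]
ee_rot: [[0.975, 0.222, 0.001], [0.222, -0.975, -0.0], [0.001, 0.0, -1.0]]
contact_force: [-0.1, -0.7, 0.8]
width: 48.5
gripper_force: 0.0
clock: 4.03
ee_pos: [502.6, -7.9, 127.0]
ee_rot: [[0.975, 0.222, 0.001], [0.222, -0.975, -0.0], [0.001, 0.0, -1.0]]
contact_force: [-0.6, -0.0, 2.3]
width: 22.7
gripper_force: 15.0
```

```bash
python3 -m crank '[0.1,0,-0.38,0, 0.1,0,-0.38,0, 0.16,0,-0.46,0, 0.17,0,-0.47,0, 0.2,0,-0.45,0, 0.22,0,-0.45,0, 0.24,0,-0.43,0, 0.26,0,-0.42,0, 0,0,0,0, 0,0,0,0]'
python3 - <<'E'
from h import *
s=env.read_state();im=vision.capture('side');cv2.imwrite('pics/s2.png',cv2.resize(im[220:400,200:420,::-1],(733,600)))
print(s['gripper_force'])
E
```

```text
clock: 5.28
ee_pos: [516.6, -4.7, 160.9]
ee_rot: [[0.975, 0.222, -0.0], [0.222, -0.975, -0.0], [-0.0, 0.0, -1.0]]
contact_force: [-1.0, 0.6, -1.1]
width: 23.3
gripper_force: 15.0
14.999900311231613
```

View pics/s2.png

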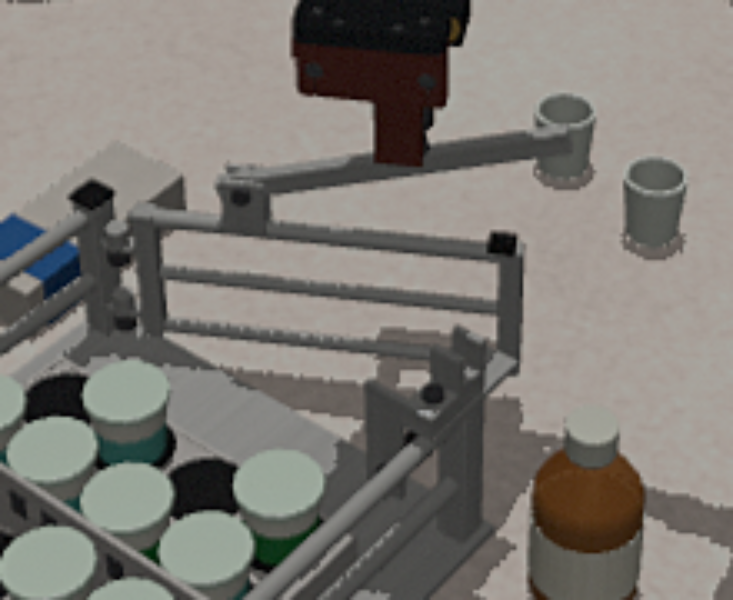

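Side view: the bar is raised about 0.3 rad, end well above lip height. Swing towards shut, first part.

```bash
python3 -m crank '[0.02,-0.75,0,0.05,0.02,-0.75,0,0.05,0.02,-0.75,0,0.05,0.02,-0.75,0,0.05,0,0,0,0,0,0,0,0]'
```

```text
clock: 6.08
ee_pos: [512.7, 25.0, 161.0]
ee_rot: [[1.0, 0.025, -0.001], [0.025, -1.0, -0.0], [-0.001, -0.0, -1.0]]
contact_force: [-3.0, 0.3, 0.4]
width: 23.1
gripper_force: 15.0
```

```bash
python3 -m crank '[-0.05,-0.75,0,0.05,-0.03,-0.75,0,0.05,0.02,-0.75,0,0.05,0.02,-0.75,0,0.05,0,0,0,0,0,0,0,0]'
python3 - <<'E'
from h import *
s=env.read_state();im=vision.capture('side');cv2.imwrite('pics/s3.png',im[:,:,::-1]);im2=vision.capture('scene');cv2.imwrite('pics/sc3.png',im2[:,:,::-1])
p=vision.camera_params('wrist');w=vision.capture('wrist');cv2.imwrite('pics/w3.png',w[:,:,::-1]);import json;json.dump({k:np.array(v).tolist() for k,v in p.items()},open('w3.json','w'))
E
```

```text
clock: 6.82
ee_pos: [514.3, 54.7, 160.9]
ee_rot: [[0.985, -0.174, 0.0], [-0.174, -0.985, 0.0], [0.0, -0.0, -1.0]]
contact_force: [1.0, -0.0, -2.2]
width: 22.9
gripper_force: 15.0
```

View pics/w3.png

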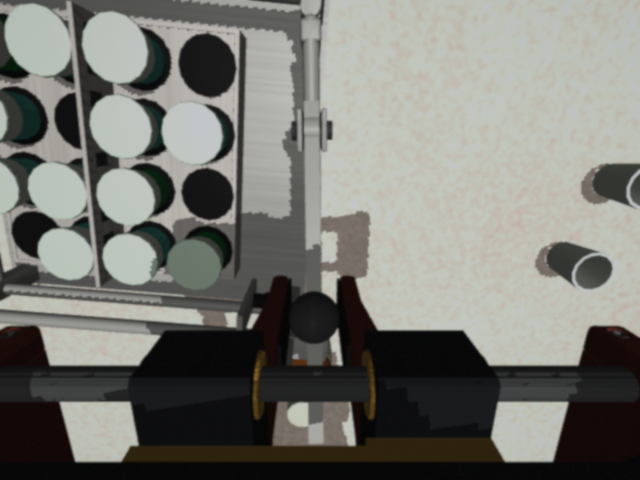

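Wrist view: knob held at (315,318), gate nearly parallel to the tray edge. Now approach in small steps, watching force.

```bash
python3 -m crank '[0,-0.3,0,0.02,0,-0.3,0,0.02,0,0,0,0,0,0,0,0]';python3 -m crank '[0,-0.2,0,0.013,0,-0.2,0,0.013,0,0,0,0,0,0,0,0]'
```

```text
clock: 7.48
ee_pos: [515.4, 60.9, 160.9]
ee_rot: [[0.977, -0.214, 0.0], [-0.214, -0.977, -0.0], [0.0, -0.0, -1.0]]
contact_force: [4.5, -1.4, -4.3]
width: 22.7
gripper_force: 15.0
clock: 7.98
ee_pos: [516.2, 64.8, 161.0]
ee_rot: [[0.971, -0.24, 0.0], [-0.24, -0.971, 0.0], [0.0, -0.0, -1.0]]
contact_force: [4.8, -0.8, -5.7]
width: 23.1
gripper_force: 15.0
```

Run:
```python
from h import *
a=vision.capture('scene')[240:400,400:560,::-1];b=vision.capture('side')[260:410,270:420,::-1]
cv2.imwrite('pics/m4.png',np.hstack([cv2.resize(a,(400,400),interpolation=2),cv2.resize(b,(400,400),interpolation=2)]))
```

```text
(no output)
```

View pics/m4.png

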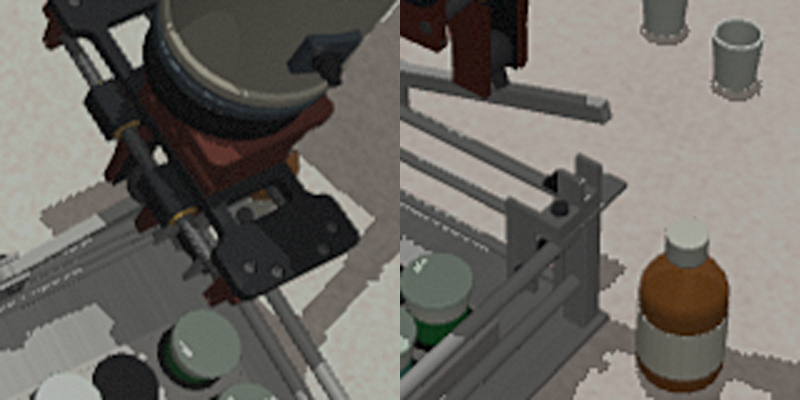

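Right side shows the bar end still above and in front of the front lip, no contact yet. Lower slightly, relieve the radial pull, then creep in.

```bash
python3 -m crank '[-0.15,0,0.45,0,-0.15,0,0.4,0,0,0,0,0,0,0,0,0]';python3 -m crank '[0,-0.15,0,0.01,0,-0.1,0,0.007,0,0,0,0,0,0,0,0]';python3 -m crank '[0,-0.1,0,0.006,0,0,0,0,0,0,0,0]'
```

```text
clock: 8.57
ee_pos: [511.8, 65.9, 152.6]
ee_rot: [[0.971, -0.239, -0.003], [-0.239, -0.971, 0.001], [-0.003, 0.0, -1.0]]
contact_force: [-4.5, 1.0, 2.0]
width: 22.9
gripper_force: 15.0
clock: 9.07
ee_pos: [512.5, 68.5, 152.7]
ee_rot: [[0.967, -0.256, -0.002], [-0.256, -0.967, 0.001], [-0.003, -0.0, -1.0]]
contact_force: [-4.2, 0.8, 1.9]
width: 23.2
gripper_force: 15.0
clock: 9.45
ee_pos: [512.7, 69.5, 152.7]
ee_rot: [[0.965, -0.261, -0.002], [-0.261, -0.965, 0.001], [-0.003, -0.0, -1.0]]
contact_force: [-4.3, 1.4, 2.1]
width: 22.9
gripper_force: 15.0
```

```bash
for i in 1; do python3 -m crank '[-0.1,-0.1,0,0.006,0,0,0,0,0,0,0,0]';done;python3 -m crank '[0,-0.1,0,0.006,0,0,0,0,0,0,0,0]';python3 -m crank '[0,-0.1,0,0.006,0,0,0,0,0,0,0,0]'
```

```text
clock: 9.82
ee_pos: [512.9, 70.4, 152.6]
ee_rot: [[0.964, -0.268, -0.001], [-0.268, -0.964, 0.0], [-0.001, -0.0, -1.0]]
contact_force: [-4.0, 2.0, 1.1]
width: 22.6
gripper_force: 15.0
clock: 10.2
ee_pos: [513.1, 71.1, 152.6]
ee_rot: [[0.962, -0.274, -0.001], [-0.274, -0.962, -0.0], [-0.001, 0.0, -1.0]]
contact_force: [-5.1, 1.0, 2.3]
width: 22.6
gripper_force: 15.0
clock: 10.58
ee_pos: [513.2, 71.6, 152.5]
ee_rot: [[0.96, -0.28, -0.002], [-0.28, -0.96, -0.001], [-0.001, 0.001, -1.0]]
contact_force: [-6.7, -0.7, 2.5]
width: 23.1
gripper_force: 15.0
```

```bash
python3 - <<'E'
from h import *
f,b,l=[plane(ray('side',u),104)[:2] for u in [(227.3,277.3),(107,365),(218,452)]]
print(f,b,l)
for d in (b-f,): print(np.linalg.norm(d),np.arctan2(d[0],d[1]))
d=b-l;print(np.linalg.norm(d),np.arctan2(-d[1],d[0]))
E
python3 -m crank '[-0.1,-0.1,0,0,0,0,0,0,0,0,0,0]'; python3 -m crank '[0,-0.1,0,0,0,0,0,0,0,0,0,0]'
```

```text
[679.40378115  25.65623278] [734.96073393 269.69084753] [511.74998313 333.68524331]
250.27878096209747 0.22384494797263782
232.2031911200265 0.2792102187131833
clock: 10.95
ee_pos: [513.2, 72.3, 152.3]
ee_rot: [[0.96, -0.28, -0.0], [-0.28, -0.96, -0.002], [0.0, 0.002, -1.0]]
contact_force: [-2.6, -3.9, -0.5]
width: 22.5
gripper_force: 15.0
clock: 11.32
ee_pos: [513.3, 72.8, 152.2]
ee_rot: [[0.96, -0.281, -0.001], [-0.281, -0.96, -0.003], [0.0, 0.003, -1.0]]
contact_force: [-3.8, -6.4, -0.3]
width: 22.9
gripper_force: 15.0
```

```bash
python3 -m crank '[0,-0.1,0,0,0,0,0,0,0,0,0,0]'
python3 - <<'E'
from h import *
s=env.read_state();R=np.array(s['ee_rot']);print(R.T@s['contact_force'])
a=vision.capture('scene')[240:400,400:560,::-1];b=vision.capture('side')[280:380,310:410,::-1]
cv2.imwrite('pics/m5.png',np.hstack([cv2.resize(a,(200,200),interpolation=2)]*0+[cv2.resize(b,(600,600),interpolation=2)]))
E
```

```text
clock: 11.7
ee_pos: [513.5, 73.3, 152.2]
ee_rot: [[0.96, -0.281, -0.001], [-0.281, -0.96, -0.003], [-0.0, 0.004, -1.0]]
contact_force: [-3.7, -6.4, -0.1]
width: 23.0
gripper_force: 15.0
[-1.76980756  7.138521    0.07650312]
```

View pics/m5.png

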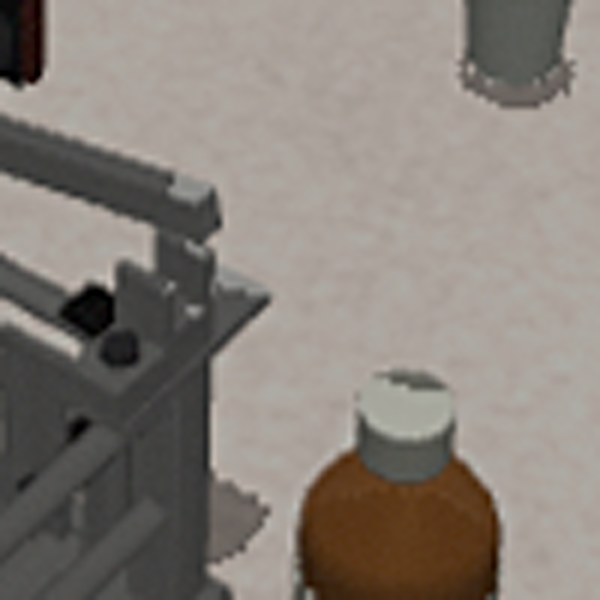

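```bash
python3 -m crank '[-0.05,-0.1,0,0,0,0,0,0,0,0,0,0]'; python3 -c "
from h import *
s=env.read_state();print(np.array(s['ee_rot']).T@s['contact_force'])"; python3 -m crank '[0,-0.05,0,0,0,0,0,0,0,0,0,0]'; python3 -c "
from h import *
s=env.read_state();print(np.array(s['ee_rot']).T@s['contact_force'])"
```

```text
clock: 12.18
ee_pos: [513.5, 73.8, 152.0]
ee_rot: [[0.959, -0.282, -0.001], [-0.282, -0.959, -0.005], [0.0, 0.005, -1.0]]
contact_force: [-3.5, -9.8, -0.7]
width: 22.8
gripper_force: 15.0
[-0.5468581  10.37902323  0.69862769]
clock: 12.55
ee_pos: [513.5, 74.0, 152.0]
ee_rot: [[0.959, -0.282, -0.001], [-0.282, -0.959, -0.005], [0.0, 0.005, -1.0]]
contact_force: [-3.4, -10.1, -0.1]
width: 22.8
gripper_force: 15.0
[-0.35726833 10.68332519  0.11641496]
```

Push is 10.5 N, the nominal. Lower the bar along its arc.

```bash
python3 -m crank '[-0.1,0,0.22,0,-0.09,0,0.22,0,-0.09,0,0.23,0,0,0,0,0,0,0,0,0]'; python3 -c "
from h import *
s=env.read_state();print(np.array(s['ee_rot']).T@s['contact_force'])"; python3 -m crank '[-0.07,0,0.2,0,0,0,0,0,0,0,0,0]'; python3 -c "
from h import *
s=env.read_state();print(np.array(s['ee_rot']).T@s['contact_force'])"
```

```text
clock: 13.18
ee_pos: [510.6, 74.9, 145.2]
ee_rot: [[0.959, -0.282, -0.002], [-0.282, -0.959, -0.005], [-0.0, 0.005, -1.0]]
contact_force: [-3.3, -10.2, -0.2]
width: 23.0
gripper_force: 15.0
[-0.2686517  10.69421567  0.26113288]
clock: 13.55
ee_pos: [509.9, 75.0, 143.2]
ee_rot: [[0.959, -0.282, -0.002], [-0.282, -0.959, -0.005], [-0.0, 0.005, -1.0]]
contact_force: [-3.6, -10.1, -0.9]
width: 23.2
gripper_force: 15.0
[-0.57687884 10.65406775  0.91220337]
```

Force steady, no upward reaction; continue in small steps past lip height (TCP ≈ 144).

```bash
python3 -m crank '[-0.06,0,0.2,0,0,0,0,0,0,0,0,0]'; python3 -c "
from h import *
s=env.read_state();print(np.array(s['ee_rot']).T@s['contact_force'])"; python3 -m crank '[-0.06,0,0.2,0,0,0,0,0,0,0,0,0]'; python3 -c "
from h import *
s=env.read_state();print(np.array(s['ee_rot']).T@s['contact_force'])"
```

```text
clock: 13.92
ee_pos: [509.3, 75.3, 141.2]
ee_rot: [[0.959, -0.282, -0.002], [-0.282, -0.959, -0.005], [-0.0, 0.005, -1.0]]
contact_force: [-5.4, -10.2, -0.7]
width: 23.1
gripper_force: 15.0
[-2.35697805 11.30668999  0.72103465]
clock: 14.3
ee_pos: [508.7, 75.4, 139.2]
ee_rot: [[0.959, -0.282, -0.002], [-0.282, -0.959, -0.005], [-0.001, 0.005, -1.0]]
contact_force: [-5.2, -9.4, -0.5]
width: 22.9
gripper_force: 15.0
[-2.34950396 10.50581723  0.56792043]
```

Past lip height without upward reaction; it is in the slot. Continue to the floor.

```bash
python3 -m crank '[-0.05,0,0.2,0,0,0,0,0,0,0,0,0]'; python3 -m crank '[-0.03,0,0.15,0,0,0,0,0,0,0,0,0]'; python3 -c "
from h import *
s=env.read_state();print(np.array(s['ee_rot']).T@s['contact_force'])"
```

```text
clock: 14.68
ee_pos: [508.1, 75.6, 137.1]
ee_rot: [[0.959, -0.282, -0.002], [-0.282, -0.959, -0.005], [-0.001, 0.005, -1.0]]
contact_force: [-4.8, -10.2, -0.8]
width: 23.1
gripper_force: 15.0
clock: 15.05
ee_pos: [507.8, 75.7, 135.6]
ee_rot: [[0.959, -0.282, -0.002], [-0.282, -0.959, -0.005], [-0.001, 0.005, -1.0]]
contact_force: [-5.8, -10.5, 0.5]
width: 23.2
gripper_force: 15.0
[-2.64391553 11.70219062 -0.39338712]
```

```bash
python3 -m crank '[0,0,0.1,0,0,0,0,0]'; python3 -m crank '[0,0,0.1,0,0,0,0,0]'; python3 -m crank '[0,0,0.1,0,0,0,0,0]'
```

```text
clock: 15.3
ee_pos: [507.7, 75.8, 135.2]
ee_rot: [[0.959, -0.282, -0.002], [-0.282, -0.959, -0.005], [-0.001, 0.005, -1.0]]
contact_force: [-7.2, -9.3, 1.8]
width: 22.8
gripper_force: 15.0
clock: 15.55
ee_pos: [507.9, 75.8, 135.0]
ee_rot: [[0.96, -0.282, -0.001], [-0.282, -0.959, -0.005], [0.0, 0.005, -1.0]]
contact_force: [-7.4, -10.0, 4.9]
width: 22.9
gripper_force: 15.0
clock: 15.8
ee_pos: [508.0, 75.8, 134.9]
ee_rot: [[0.96, -0.282, -0.0], [-0.282, -0.959, -0.005], [0.001, 0.005, -1.0]]
contact_force: [-9.3, -10.8, 8.8]
width: 22.8
gripper_force: 15.0
```

Floor reached at TCP 135 (expected ≈134.6), 9 N up. Ease the push, open, and check before leaving.

```bash
python3 -m crank '[0,0.1,-0.2,0,0,0.1,0,0,0,0.1,0,0,0,0.1,0,0,0,0,0,0,0,0,0,0]'; python3 -m crank '[0,0,0,0,0,0,0,0,0,0,0,0,0,0,0,0,0,0,-1,0,0,0,-2,0,0,0,-3,0,0,0,-3,0,0,0,-3,0,0,0,0,0,0,0,0,0]' 0.5
python3 - <<'E'
from h import *
b=vision.capture('side')[250:380,260:420,::-1]
cv2.imwrite('pics/m6.png',cv2.resize(b,(738,600),interpolation=2));w=vision.capture('wrist');cv2.imwrite('pics/w6.png',w[:,:,::-1])
E
```

```text
clock: 16.55
ee_pos: [507.4, 74.0, 135.2]
ee_rot: [[0.96, -0.28, 0.0], [-0.28, -0.96, -0.001], [0.0, 0.001, -1.0]]
contact_force: [-1.8, -3.9, -0.6]
width: 23.3
gripper_force: 15.0
clock: 17.92
ee_pos: [507.2, 74.5, 254.9]
ee_rot: [[0.96, -0.279, -0.0], [-0.279, -0.96, 0.0], [-0.0, 0.0, -1.0]]
contact_force: [-1.0, -0.8, 0.1]
width: 43.8
gripper_force: 0.0
```

View pics/m6.png

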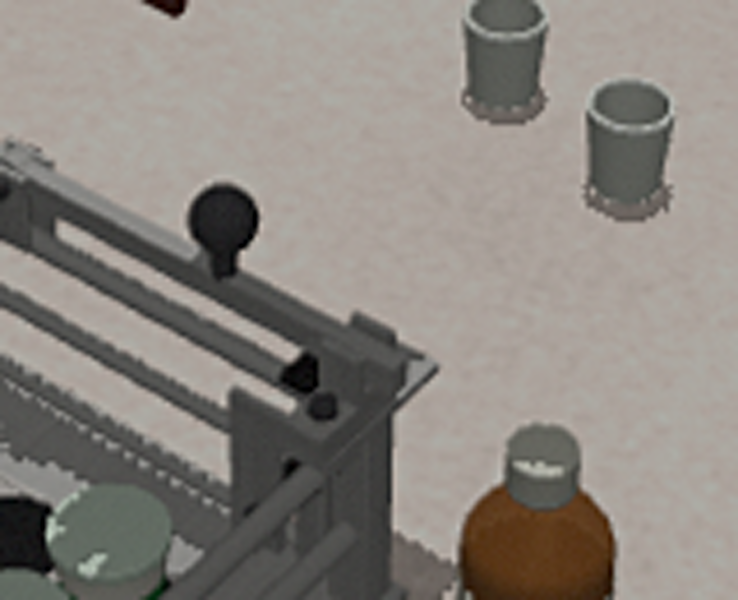

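The side view shows the bar between the lips, front lip standing above it, bottle and cups untouched. Quick height check of the knob.

Run:
```python
from h import *
im=cv2.imread('pics/w6.png');m=(im.max(2)<60).astype(np.uint8)
cs=cv2.findContours(m,0,2)[0]
for n in ['c']:
    for c in cs:
        (x,y),r=cv2.minEnclosingCircle(c);a=cv2.contourArea(c)
        if a>150 and a>.75*np.pi*r*r:
            X,e=tri([ray('wrist',(x,y)),ray('side',(308,296.9))]);print((x,y,r),X.round(1),round(e,1))
s=env.read_state();print(s['clock'],s['contact_force'])
```

```text
(245.44009399414062, 175.0668182373047, 19.474647521972656) [535.3  94.  159.5] 35.9
(237.6999969482422, 77.69999694824219, 22.8601131439209) [571.   75.1 153.2] 62.7
18.025 [-0.43230115 -0.60486187 -0.81762763]
```

Run:
```python
from h import *
H=np.array([662.8,27.6])
for z in (150,153,156,163):
    X=plane(ray('side',(308,296.9)),z)[:2];d=X-H;print(z,X.round(1),np.hypot(*d).round(1),np.arctan2(d[1],-d[0]).round(3))
```

```text
150 [506.7  70.4] 161.8 0.267
153 [505.2  73.6] 164.2 0.284
156 [503.7  76.9] 166.6 0.3
163 [500.1  84.5] 172.3 0.337
```

Knob at z≈153, radius 164 mm (level bar expected 153 and 165): fully down. Hand in.

```bash
python3 -c "
from station import env; print(env.job_done())"
```

```text
the job is handed in; nothing more can be done
None
```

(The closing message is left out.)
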